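# Seat a tube stopper in the guarded bench press

### The job

Seat the stopper on the sample tube: push the tray that carries it, with your fingertips on the outside of its upright push plate, all the way home into the press; then reach down through the window in the top of the guard and press the black lever pad fully down, and let the lever come back up and withdraw. Do not touch the guard, the tube or its stopper, do not press the lever before the tray is home, and do not pinch the push plate or disturb the other things on the bench.

Things in the scene. Friction and masses are not known exactly. Their poses are not given: they have to be found in the camera images.
- window (a point): Centre of the window in the guard's top plate, at the level of the plate's top face, 182 mm above the bench. The plate is aluminium, level, 6 mm thick; the window measures 70 mm along this frame's x by 80 mm along its y. Axes are those of the press: x from the press's front towards its column (away from the robot), y to its left, where the tray sticks out, z up.
- guard: The whole guard (top plate with the window, four posts, clear front, right and upper left panels), 205 mm along x (from 105 mm before to 100 mm behind the origin), 130 mm along y (65 mm either side), 184 mm tall with its screw heads. Fixed to the bench with the press. Origin: on the bench, 45 mm behind (+x) the window's centre; axes as for the window. Nothing of the press stands higher than the guard. Must not be touched.
- pad (a point): Centre of the top of the black plastic lever pad, 36 mm (x) by 40 mm (y), straight under the middle of the window, its top 12 mm below the guard plate's top face when the lever is up. It goes down 26 mm when fully pressed (on an arc of 110 mm radius about a hinge at the column, so it shifts by up to 5 mm towards the column).
- lever (a joint): Lever angle in rad: 0 up, 0.24 fully down (a hard stop). Spring return: takes about 5 N on the pad to start, about 11 N at the bottom while the stopper is being seated; springs back up when let go. It drives the steel ram that presses the stopper in.
- push_point (a point): Point in the middle of the outer (+y) face of the tray's upright grey push plate, 20 mm below its top edge and 68 mm above the bench. The plate is 60 mm wide (x), 75 mm tall (its top 88 mm above the bench), 10 mm thick. Axes as for the window: push along this frame's -y. With the tray home this point is 220 mm to the left (+y) of the press's middle plane, through the window's centre, and 52 mm behind (+x) the window's centre.
- tray (a joint): How far the tray has been pushed in along its rail, in m: 0 fully out, 0.060 home (a hard stop, the tube then under the ram). Slides with about 2 N of friction and stays where it is left.
- push_face: Outer layer of the push plate (where the fingertips push). Its origin is that of the tray under the tube, not on the plate; use the push point.
- push_back: Inner layer of the push plate (the side facing the tube). Fingers bearing on it and on the outer face at once count as a pinch. Its origin is that of the tray under the tube.
- sample_tube: Clear sample tube, 13 mm across, upright in its white holder block on the tray, with a tan stopper 17 mm across on top; the stopper's top is 118 mm above the bench before it is seated. Origin on the tube's axis, 13 mm above the bench. Not to be touched with the robot.
- stopper (a joint): How far the stopper has been pressed down on the tube, in m: 0 loose, 0.008 when the lever has been pressed fully with the tray home. Takes about 4 N and stays where it is pressed.
- specimen_pot: White specimen pot with a red screw lid, 54 mm across, 56 mm tall, loose, standing on the robot's side of the tray rail, left of the press. Origin: centre of its underside. Leave alone.
- tube_stand: White 45 mm square block holding one capped tube, 95 mm tall in all, loose, standing right (-y side) of the press. Origin: centre of its underside. Leave alone.
- foam_rack: White foam tube rack 130 x 170 x 45 mm with four capped tubes in it (100 mm tall in all), far right. Leave alone.
- tube_rack: Grey rack 240 x 140 mm packed with 40 capped tubes, 110 mm tall in all, far left. Leave alone.
- sanitiser: Green square bottle with a white pump, 70 x 100 mm, 207 mm tall, at the back right. Leave alone.
- marker: Black marker pen 135 mm long, 12 mm thick, lying at the left. Leave alone.
- label_pad: Pad of paper labels 75 x 110 x 12 mm lying at the far right. Leave alone.

How it is judged:
On the way, in this order (a step that is already met when the one before it is completed fails the run):
1. the tray is pushed home (value of joint tray above 0.056 m), for 0.2 s.
2. the lever is pressed fully down and the stopper is seated (value of joint lever above 0.21 rad and value of joint stopper above 0.0065 m and value of joint tray above 0.056 m), for 0.2 s.
At the end, for the whole second after the job is handed in: Tray within 4 mm of home, stopper pressed down by at least 6.5 mm, lever back up (below 0.03 rad), robot touching nothing (value of joint tray above 0.056 m and value of joint stopper above 0.0065 m and value of joint lever below 0.03 rad).
It fails at once if the robot touched the guard (contact force between any of the fingers, the arm and guard above 0.5 N).
It fails at once if the robot touched the tube or its stopper (contact force between any of the fingers, the arm and sample_tube above 0.5 N).
It fails at once if the lever was pressed before the tray was home (value of joint lever above 0.06 rad and value of joint tray below 0.054 m).
It fails at once if the push plate was pinched (contact force between the fingers and push_face above 1 N and contact force between the fingers and push_back above 1 N).
It fails at once if another thing on the bench was lifted, tipped or moved by more than 15 mm (distance of any of specimen_pot, tube_stand, foam_rack, tube_rack, sanitiser, marker, label_pad from where it was at the start of the episode above 0.015 m or angle between any of specimen_pot, tube_stand, foam_rack, tube_rack, sanitiser, marker, label_pad's own z axis and vertical above 0.3 rad).
It also fails if it takes over 48 s, if anything falls off the work surface, if the arm or the gripper's body presses on something with over 40 N, if the wrist force passes 120 N, or if a joint passes its speed limit or range.

### The arm

A 6-joint arm with a two-finger parallel gripper is mounted at the origin on the work surface. World frame = base frame: x ahead of the robot, y to its left, z up, the work surface at z = 0. Lengths are in m, angles in rad, forces in N, time in s.
With the tool pointing down it reaches from about 0.275 to 0.775 m from the base axis. Payload 14.6 kg.
Tool frame: the origin (TCP) lies midway between the tips of the shut fingers; the grasp point (between the pads) lies arm.hold_point_z behind it (arm.hold_point_z is the distance from the TCP to the grasp point, in m); z points along the fingers, y is the line along which they close (so a half turn about z gives the same grasp; the last joint's range is limited). The gripper opens to 85 mm and grips with 20 to 120 N. Pads are 22 mm wide; open, the fingers measure 114 mm over their backs; the gripper's body (76 mm by 85 mm) begins 54 mm behind the grasp point. The pads swing forward as they close: fully open they stand 13 mm farther back than shut.
Start: joints at [-1.39, 0.263, -0.048, 1.259, 0, 1.415], TCP at [0.173, -0.496, 0.231] pointing down, gripper open.
Joint ranges: [-2.65, 2.65], [-0.89, 1.7], [-1.18, 1.37], [-2.13, 2.11], [-1.35, 1.29], [-3.14, 3.14]. Speed limits (rad/s): [1.89, 1.89, 2.57, 2.79, 3.14, 3.14].

### API

Orientations are given as a unit quaternion [w, x, y, z].
In Python, from rig import arm gives the robot as it stands.
- The arm moves only by the shell command python3 -m creep 'ROWS' [FORCE]. ROWS is a JSON object of lists of equal length, an entry for each row: "travel": the shift along the world's x, y, z scaled (see below), a list of three; "angular": the turn, a rotation vector about the world's x, y, z scaled (see below), a list of three; "gripper": the opening in per cent of the stroke, from 0 (shut) to 100 (fully open). In form: {"travel": [[x, y, z], ...], "angular": [[wx, wy, wz], ...], "gripper": [gripper, ...]}. A call has 1 to 12 rows; each row shifts and turns the commanded pose from where the row before left it; what a row does not reach is not made up. The controller multiplies each number of a shift by 0.02 m and each number of a turn by 60 degrees. A row lasts 1/8 s, in which the tool goes at most 62.5 mm and 10.7 degrees, less where a joint would pass 70% of its speed; a pose out of reach is approached as far as the arm can. A call with a number of a shift or a turn outside -1 to 1 is refused whole. A call with a gripper value outside its range is refused whole. The fingers move at their own pace and stop on an object; FORCE is the grip in N (left out, the last holds). Time passes only in rows, so rows that do not move let the fingers close. It gives the time, the measured TCP pose, the force, the opening and the grip force at its end, in the units of the state.
- arm.observe(): the state, without advancing time (a new reading comes with each control period).
- arm.capture(name): name is "scene" or "top"; returns a dict with "pixels" (480x640x3 uint8, blue, green, red), "camera_matrix" (3x3 intrinsics, pixels), "distortion" ([k1, k2, p1, p2, k3] as OpenCV has them; the pictures are not rectified), "extrinsics" (4x4, takes a point from camera to world coordinates). Camera axes: x right, y up, looking along -z (the intrinsics and any distortion apply to the point x, -y, -z); pixel columns grow to the right and rows downward; lengths in m; the calibration is good to about 2 mm. A picture is of the moment at which its call begins. There is no depth.
- arm.close_job(): hands the job in; it is judged then, once.
The state is a dict: "time": time; "joints": joint angles; "qd": joint speeds; "effort": joint torques, N m; "eef_pos": TCP position; "tool_rot": TCP orientation; "wrist_force": force on the tool from outside, world axes, zero at the start; "moment": the same for the moment, N m; "gripper_width": finger opening in m; "gripper_force": force on a finger pad.
Only numpy, scipy, OpenCV 4.12 (cv2) and the standard library are available. Lean on these libraries where they do the work, as an engineer would, in place of code of your own. Each camera call takes 0.05 s, during which the arm holds its last target. There are 200 camera calls.

## Working session

There is one attempt and no reset: what is moved stays moved. The work goes in short steps, Python scripts to look and compute and a shell command to move; the robot and the scene stay as the last step left them, time stands still between calls to the robot, and variables do not carry over. Pictures are saved under pics/ and viewed, at most 10 in all, crops included, and the job is handed in when it is done.

```bash
mkdir -p pics
cat > h.py <<'E'
import numpy as np, cv2
from rig import arm
def grab(n):
    c=arm.capture(n); return c
def ray(c,uv):
    p=cv2.undistortPoints(np.array([[uv]],float),np.array(c["camera_matrix"],float),np.array(c["distortion"],float))[0,0]
    E=np.array(c["extrinsics"]); d=E[:3,:3]@np.array([p[0],-p[1],-1.]); return E[:3,3],d
def onz(c,uv,z):
    o,d=ray(c,uv); return o+d*(z-o[2])/d[2]
def proj(c,P):
    E=np.array(c["extrinsics"]); q=(np.array(P)-E[:3,3])@E[:3,:3]; q=q*[1,-1,-1]
    return cv2.projectPoints(q.reshape(1,1,3),np.zeros(3),np.zeros(3),np.array(c["camera_matrix"],float),np.array(c["distortion"],float))[0].ravel()
E
python3 - <<'E'
from h import *
import pickle
for n in("scene","top"):
    c=grab(n); pickle.dump(c,open(n+"0.pkl","wb")); cv2.imwrite(f"pics/{n}0.png",np.array(c["pixels"],np.uint8)); print(n,np.round(c["extrinsics"],3).tolist())
s=arm.observe(); print(s)
print(arm.hold_point_z)
E
```

```text
scene [[0.257, -0.573, 0.778, 1.777], [0.966, 0.151, -0.208, -0.323], [0.002, 0.806, 0.592, 1.105], [0.0, 0.0, 0.0, 1.0]]
top [[0.117, 0.971, -0.209, 0.282], [-0.993, 0.115, -0.019, -0.015], [0.005, 0.21, 0.978, 1.229], [0.0, 0.0, 0.0, 1.0]]
{'time': 0.1, 'joints': array([-1.39031987e+00,  2.63500478e-01, -4.88549232e-02,  1.25938578e+00,
        2.86015843e-06,  1.41547442e+00]), 'qd': array([-0.00166769,  0.00041824,  0.00111776,  0.0008938 , -0.00076207,
       -0.00190287]), 'effort': array([ 1.73082852e-03, -6.38576746e+01,  3.85063756e+01,  1.00347132e-02,
       -1.16901110e-04,  1.77183529e-05]), 'eef_pos': array([ 0.17294264, -0.49545279,  0.23086683]), 'tool_rot': array([-4.72409552e-04,  9.85937904e-01,  1.67111420e-01, -4.51174555e-06]), 'wrist_force': array([-0.13658841, -0.17517202, -0.24308982]), 'moment': array([-0.07281329,  0.03441337,  0.02969021]), 'gripper_force': 0.0, 'gripper_width': 0.08507755328385228}
0.0187
```

View pics/top0.png

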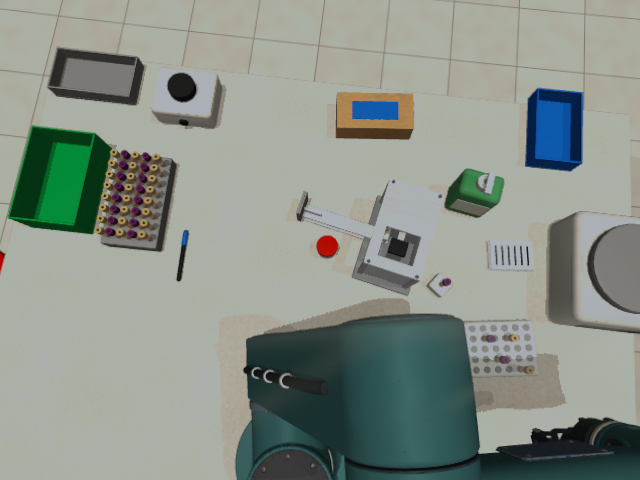

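View pics/scene0.png

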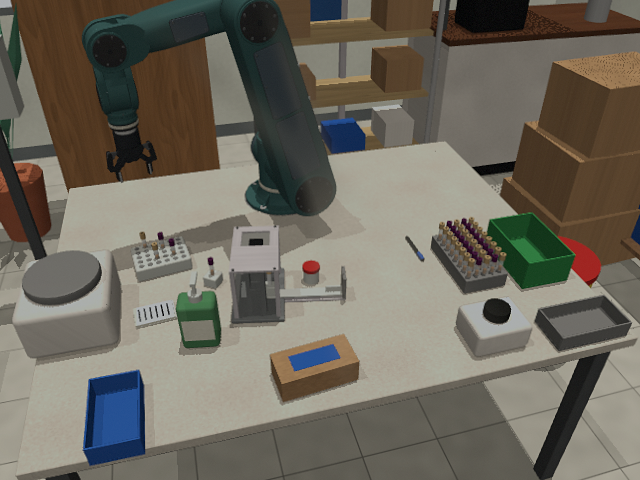

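The top view shows the press at about (400,235), with the black pad at (398,247), the push plate at (303,207) and the red pot lid at (327,246). Next I'll enlarge that area for the corners.

Run:
```python
from h import *
a=cv2.imread("pics/top0.png")[170:300,280:460]
cv2.imwrite("pics/top0c.png",cv2.resize(a,None,fx=4.4,fy=4.4,interpolation=cv2.INTER_CUBIC))
b=cv2.imread("pics/scene0.png")[215:330,220:360]
cv2.imwrite("pics/sc0c.png",cv2.resize(b,None,fx=5,fy=5,interpolation=cv2.INTER_CUBIC))
```

```text
(no output)
```

View pics/top0c.png

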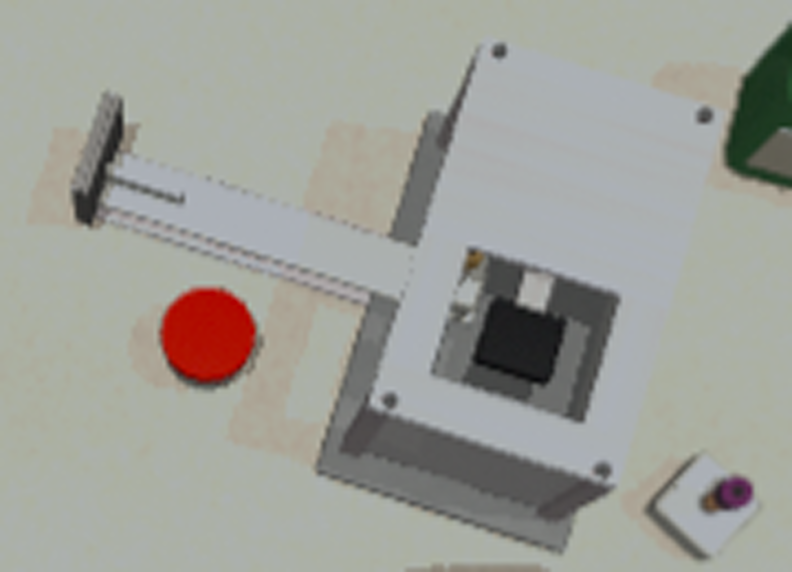

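View pics/sc0c.png

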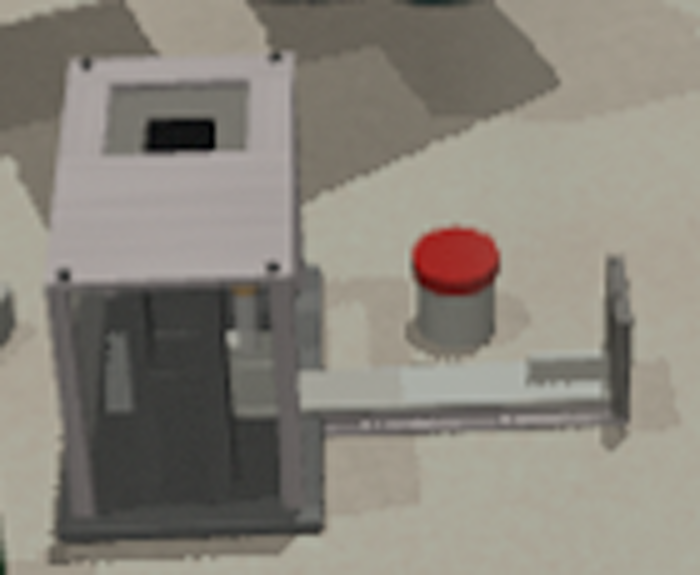

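The top crop shows the window corners at crop (470,248), (620,295), (585,422) and (432,376), the pad centred at (520,340), and the push plate's top from (112,95) to (82,190). The pot lid is at (208,335). The scene crop shows the same layout from behind, with the pad centred at (180,135).

Run:
```python
from h import *
import pickle
t=pickle.load(open("top0.pkl","rb")); s=pickle.load(open("scene0.pkl","rb"))
T=lambda u,v:(280+(u+.5)/4.4-.5,170+(v+.5)/4.4-.5)
S=lambda u,v:(220+(u+.5)/5-.5,215+(v+.5)/5-.5)
w=np.array([onz(t,T(*p),.182) for p in[(470,248),(620,295),(585,422),(432,376)]])
ws=np.array([onz(s,S(*p),.182) for p in[(247,82),(110,82),(103,155),(247,152)]])
print("win top",w.round(4).tolist(),w.mean(0)); print("win sc",ws.round(4).tolist(),ws.mean(0))
sc=np.array([onz(t,T(*p),.183) for p in[(500,50),(705,115),(603,470),(390,400)]])
ss=np.array([onz(s,S(*p),.183) for p in[(272,267),(64,275),(87,64),(276,58)]])
for q in(sc,ss):
    x=(q[0]+q[1]-q[2]-q[3]); y=(q[0]+q[3]-q[1]-q[2]); print("screws c",q.mean(0),"yaw",np.degrees(np.arctan2(x[1],x[0])),np.degrees(np.arctan2(-y[0],y[1])),np.linalg.norm(x)/2,np.linalg.norm(y)/2)
print("pad top",onz(t,T(520,340),.170),"sc",onz(s,S(180,135),.170))
print("plate top",onz(t,T(108,94),.088),onz(t,T(76,188),.088),onz(t,T(120,100),.088),onz(t,T(95,192),.088),"sc",onz(s,S(620,288),.088),onz(s,S(612,257),.088))
print("pot",onz(t,T(208,335),.056), onz(s,S(456,255),.056),"stand",onz(t,T(705,500),.05))
```

```text
win top [[0.5459, -0.1424, 0.182], [0.5305, -0.2198, 0.182], [0.4637, -0.2071, 0.182], [0.4779, -0.1292, 0.182]] [ 0.50451493 -0.17463942  0.182     ]
win sc [[0.4831, -0.1319, 0.182], [0.463, -0.2082, 0.182], [0.5317, -0.2222, 0.182], [0.5494, -0.1442, 0.182]] [ 0.50681457 -0.17663722  0.182     ]
screws c [ 0.5465338  -0.18288363  0.183     ] yaw -11.576927367893585 -11.804557193246017 0.19324359925184595 0.11028212660631509
screws c [ 0.54850006 -0.18437926  0.183     ] yaw -11.604044317800641 -11.431023232762804 0.1928515766993425 0.10932508979597276
pad top [ 0.50396593 -0.17332227  0.17      ] sc [ 0.5078618  -0.17579511  0.17      ]
plate top [0.63427684 0.05617725 0.088     ] [0.57796512 0.06716719 0.088     ] [0.63158372 0.0490506  0.088     ] [0.57693027 0.05637712 0.088     ] sc [0.60773636 0.05734266 0.088     ] [0.5794389  0.06100951 0.088     ]
pot [ 0.51000077 -0.01526684  0.056     ] [ 0.515967   -0.01718375  0.056     ] stand [ 0.45071373 -0.30103057  0.05      ]
```

Two views agree: window at (0.506, -0.1755) with yaw -11.6°. The push point's home position is (0.601, 0.030), and the plate's outer face is now about 32 mm out. I'll shut the gripper, lift, and go over to the outer side of the plate, with the closing line along the press's x.

```bash
python3 -m creep '{"travel":[[0.72,0.97,1],[0.72,0.97,1],[0.72,0.97,1],[0.72,0.97,0],[0.72,0.97,0],[0.72,0.97,0],[0.72,0.97,0],[0.72,0.97,0],[0.72,0.97,0],[0.72,0.97,0],[0.72,0.97,0],[0.72,0.97,0]],"angular":[[0,0,0.165],[0,0,0.165],[0,0,0.165],[0,0,0.165],[0,0,0.165],[0,0,0.165],[0,0,0],[0,0,0],[0,0,0],[0,0,0],[0,0,0],[0,0,0]],"gripper":[0,0,0,0,0,0,0,0,0,0,0,0]}' 40
python3 -c "
from h import *
s=arm.observe();print(s['joints'],s['tool_rot'],s['wrist_force'])"
```

```text
time: 1.6
eef_pos: [0.3461, -0.2621, 0.2911]
tool_rot: [-0.0, 0.774, 0.634, -0.0]
wrist_force: [0.1, 0.6, -0.1]
gripper_width: -0.0001
gripper_force: 0.0
[-8.36320026e-01  9.33625396e-02 -1.03661757e-01  1.37418344e+00
  8.21605457e-06  9.32853490e-01] [-2.05664273e-04  7.73653203e-01  6.33609247e-01 -5.82164128e-06] [ 0.09427952  0.55322932 -0.05208281]
```

```bash
python3 -m creep '{"travel":[[0.71,0.97,0],[0.71,0.97,0],[0.71,0.97,0],[0.71,0.97,0],[0.71,0.97,0],[0.71,0.97,0],[0.71,0.97,0],[0.71,0.97,0],[0.71,0.97,0],[0.71,0.97,0],[0.71,0.97,0],[0.71,0.97,0]],"angular":[[0,0,0],[0,0,0],[0,0,0],[0,0,0],[0,0,0],[0,0,0],[0,0,0],[0,0,0],[0,0,0],[0,0,0],[0,0,0],[0,0,0]],"gripper":[0,0,0,0,0,0,0,0,0,0,0,0]}' && python3 -m creep '{"travel":[[0.71,0.97,0],[0.71,0.97,0],[0.71,0.97,0],[0.71,0.97,0],[0.71,0.97,0],[0.71,0.97,0],[0.71,0.97,0],[0,0,-1],[0,0,-1],[0,0,-1],[0,0,-1],[0,0,-1]],"angular":[[0,0,0],[0,0,0],[0,0,0],[0,0,0],[0,0,0],[0,0,0],[0,0,0],[0,0,0],[0,0,0],[0,0,0],[0,0,0],[0,0,0]],"gripper":[0,0,0,0,0,0,0,0,0,0,0,0]}'
python3 - <<'E'
from h import *
for n in("top","scene"):
    c=grab(n); im=np.array(c["pixels"],np.uint8); u,v=proj(c,arm.observe()["eef_pos"]); u,v=int(u),int(v); print(n,u,v)
    cv2.imwrite(f"pics/{n}1.png",im)
    if n=="scene": cv2.imwrite("pics/scene1c.png",cv2.resize(im[180:340,220:420],None,fx=3.7,fy=3.7,interpolation=cv2.INTER_CUBIC))
E
```

```text
time: 3.1
eef_pos: [0.5165, -0.0293, 0.291]
tool_rot: [-0.0, 0.774, 0.634, -0.0]
wrist_force: [-0.5, -0.7, -0.2]
gripper_width: 0.0003
gripper_force: 0.0
time: 4.6
eef_pos: [0.6154, 0.1057, 0.1903]
tool_rot: [-0.0, 0.774, 0.634, -0.0]
wrist_force: [0.2, 0.0, -0.4]
gripper_width: 0.0
gripper_force: 0.0
top 280 183
scene 361 242
```

View pics/scene1c.png

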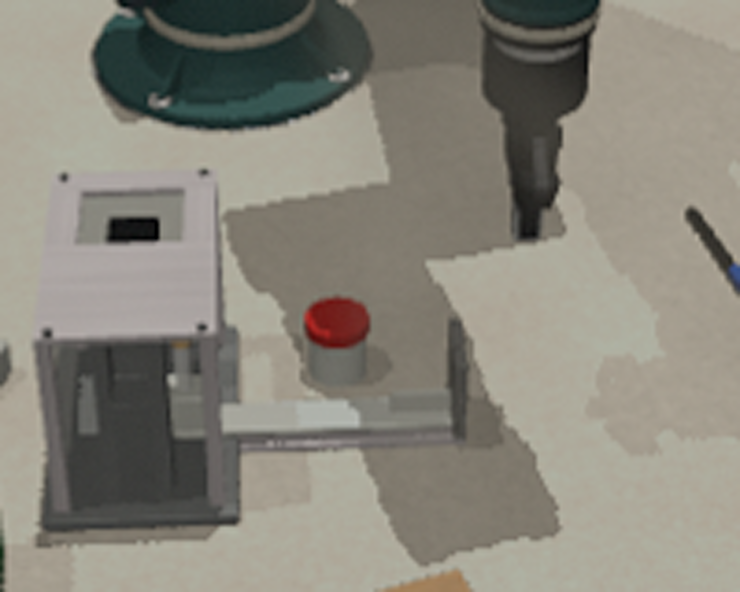

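The gripper, at crop (527,238), stands clear outside the plate, at (458,375). Now lower and approach.

```bash
python3 -m creep '{"travel":[[0,0,-1],[0,0,-1],[0,0,-1],[0,0,-1],[0,0,-1],[0,0,-1],[0,0,-0.5],[-0.1,-0.49,0],[-0.1,-0.49,0],[-0.1,-0.49,0],[-0.1,-0.49,0],[-0.1,-0.49,0]],"angular":[[0,0,0],[0,0,0],[0,0,0],[0,0,0],[0,0,0],[0,0,0],[0,0,0],[0,0,0],[0,0,0],[0,0,0],[0,0,0],[0,0,0]],"gripper":[0,0,0,0,0,0,0,0,0,0,0,0]}'
```

```text
time: 6.2
eef_pos: [0.6057, 0.0561, 0.0617]
tool_rot: [0.0, 0.774, 0.634, 0.0]
wrist_force: [1.0, 2.8, 2.8]
gripper_width: 0.0
gripper_force: 1.3
```

```bash
python3 -m creep '{"travel":[[-0.05,-0.245,0],[-0.05,-0.245,0],[-0.05,-0.245,0],[0,0,0]],"angular":[[0,0,0],[0,0,0],[0,0,0],[0,0,0]],"gripper":[0,0,0,0]}'; python3 -m creep '{"travel":[[-0.03,-0.147,0],[0,0,0]],"angular":[[0,0,0],[0,0,0]],"gripper":[0,0]}'
```

```text
time: 6.7
eef_pos: [0.6023, 0.0416, 0.0611]
tool_rot: [-0.0, 0.774, 0.634, -0.0]
wrist_force: [0.8, -0.2, 0.9]
gripper_width: -0.0003
gripper_force: 0.0
time: 6.95
eef_pos: [0.6021, 0.0405, 0.0612]
tool_rot: [-0.001, 0.773, 0.634, 0.001]
wrist_force: [2.3, 11.8, -0.5]
gripper_width: -0.0001
gripper_force: 5.8
```

```bash
python3 -m creep '{"travel":[[-0.03,-0.147,0],[0,0,0],[0,0,0]],"angular":[[0,0,0],[0,0,0],[0,0,0]],"gripper":[0,0,0]}'
python3 - <<'E'
from h import *
from scipy.spatial.transform import Rotation as R
s=arm.observe(); print(s["eef_pos"].round(4),s["wrist_force"].round(1))
c=grab("scene"); im=np.array(c["pixels"],np.uint8)
cv2.imwrite("pics/scene2c.png",cv2.resize(im[180:340,220:420],None,fx=3.7,fy=3.7,interpolation=cv2.INTER_CUBIC))
E
```

```text
time: 7.32
eef_pos: [0.602, 0.0404, 0.0613]
tool_rot: [-0.003, 0.773, 0.635, 0.003]
wrist_force: [5.8, 31.9, -1.6]
gripper_width: -0.0002
gripper_force: 16.3
[0.602  0.0404 0.0613] [ 5.8 31.9 -1.6]
```

View pics/scene2c.png

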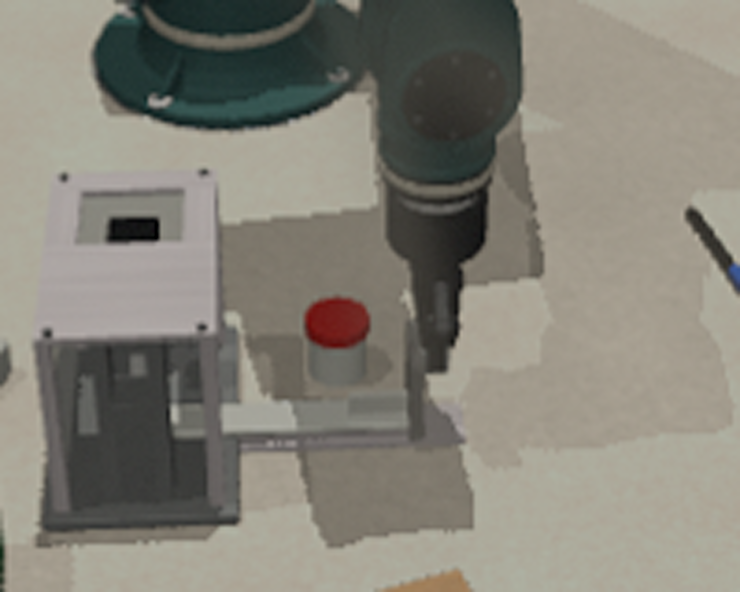

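The tray is against its hard stop: the push force rose to 32 N with no motion, TCP y' = 0.231 as predicted, and the tube is now hidden under the ram. Now back off, rise and turn 90° on the way to the window.

```bash
python3 -m creep '{"travel":[[0.1,0.49,0],[0.2,0.98,0],[0,0,1],[0,0,1],[0,0,1],[0,0,1],[0,0,1],[0,0,1],[0,0,1],[0,0,1],[0,0,1],[0,0,1]],"angular":[[0,0,0],[0,0,0],[0,0,0],[0,0,0],[0,0,0],[0,0,0],[0,0,0],[0,0,0],[0,0,0],[0,0,0.167],[0,0,0.167],[0,0,0.167]],"gripper":[0,0,0,0,0,0,0,0,0,0,0,0]}'; python3 -m creep '{"travel":[[0,0,0.5],[0,0,0],[-0.4,-0.9,0],[-0.4,-0.9,0],[-0.4,-0.9,0],[-0.4,-0.9,0],[-0.4,-0.9,0],[-0.4,-0.9,0],[-0.4,-0.9,0],[-0.4,-0.9,0],[-0.4,-0.9,0],[-0.4,-0.9,0]],"angular":[[0,0,0.167],[0,0,0.167],[0,0,0.167],[0,0,0.167],[0,0,0.167],[0,0,0.167],[0,0,0],[0,0,0],[0,0,0],[0,0,0],[0,0,0],[0,0,0]],"gripper":[0,0,0,0,0,0,0,0,0,0,0,0]}'
python3 - <<'E'
from h import *
s=arm.observe(); print(s["eef_pos"],s["tool_rot"],s["wrist_force"]); print((np.array([.5063,-.1755,.22])-s["eef_pos"])/.02)
E
```

```text
time: 8.88
eef_pos: [0.6074, 0.0662, 0.2618]
tool_rot: [-0.0, 0.58, 0.814, -0.0]
wrist_force: [0.4, 0.2, 0.5]
gripper_width: -0.0001
gripper_force: 0.0
time: 10.38
eef_pos: [0.5268, -0.1157, 0.2713]
tool_rot: [-0.0, 0.098, 0.995, -0.0]
wrist_force: [-0.8, -0.4, -0.3]
gripper_width: -0.0001
gripper_force: 0.0
[ 0.52682097 -0.11569997  0.27128123] [-1.21575605e-05  9.76246327e-02  9.95223307e-01 -1.20464937e-07] [-0.80231879 -0.41927938 -0.3301797 ]
[-1.02604844 -2.99000153 -2.56406136]
```

```bash
python3 -m creep '{"travel":[[-0.26,-0.75,0],[-0.26,-0.75,0],[-0.25,-0.75,0],[-0.25,-0.74,0],[0,0,-1],[0,0,-1],[0,0,-1],[0,0,0]],"angular":[[0,0,0],[0,0,0],[0,0,0],[0,0,0],[0,0,0],[0,0,0],[0,0,0],[0,0,0]],"gripper":[0,0,0,0,0,0,0,0]}'
python3 - <<'E'
from h import *
c=grab("scene"); im=np.array(c["pixels"],np.uint8)
cv2.imwrite("pics/scene3c.png",cv2.resize(im[170:300,200:340],None,fx=4.4,fy=4.4,interpolation=cv2.INTER_CUBIC))
E
```

```text
time: 11.38
eef_pos: [0.5063, -0.1743, 0.2103]
tool_rot: [-0.001, 0.097, 0.995, 0.0]
wrist_force: [-0.8, 0.8, 0.1]
gripper_width: -0.0001
gripper_force: 0.0
```

View pics/scene3c.png

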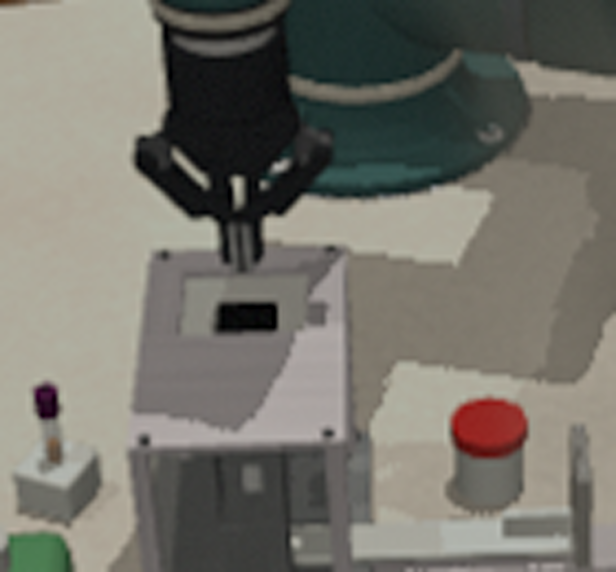

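The shut fingertips, at crop (240,265), hang centred over the pad at (247,317). The linkage only fans out about 40 mm above the tips. Now descend to the pad.

```bash
python3 -m creep '{"travel":[[0,-0.05,-0.9],[0,0,-0.9],[0,0,-0.3],[0,0,-0.3],[0,0,0]],"angular":[[0,0,0],[0,0,0],[0,0,0],[0,0,0],[0,0,0]],"gripper":[0,0,0,0,0]}'
```

```text
time: 12.05
eef_pos: [0.507, -0.1754, 0.1639]
tool_rot: [0.0, 0.097, 0.995, -0.0]
wrist_force: [-4.6, 0.9, 4.7]
gripper_width: -0.0001
gripper_force: 2.8
```

```bash
python3 -m creep '{"travel":[[0,0,0]],"angular":[[0,0,0]],"gripper":[0]}';  python3 -m creep '{"travel":[[0,0,-0.3],[0,0,0]],"angular":[[0,0,0],[0,0,0]],"gripper":[0,0]}'
```

```text
time: 12.18
eef_pos: [0.507, -0.1754, 0.1641]
tool_rot: [0.0, 0.097, 0.995, -0.0]
wrist_force: [-4.4, 1.1, 4.8]
gripper_width: 0.0005
gripper_force: 2.8
time: 12.42
eef_pos: [0.5072, -0.1755, 0.1581]
tool_rot: [0.0, 0.097, 0.995, -0.0]
wrist_force: [-3.2, 1.3, 6.3]
gripper_width: 0.0001
gripper_force: 3.3
```

```bash
python3 -m creep '{"travel":[[0.02,0,-0.3],[0.03,0,-0.3],[0.03,0,-0.2],[0,0,0]],"angular":[[0,0,0],[0,0,0],[0,0,0],[0,0,0]],"gripper":[0,0,0,0]}'; python3 -m creep '{"travel":[[0,0,-0.15],[0,0,0]],"angular":[[0,0,0],[0,0,0]],"gripper":[0,0]}'
```

```text
time: 12.92
eef_pos: [0.5085, -0.1757, 0.1444]
tool_rot: [0.001, 0.097, 0.995, -0.001]
wrist_force: [-18.0, 3.1, 40.6]
gripper_width: 0.0001
gripper_force: 21.4
time: 13.18
eef_pos: [0.5087, -0.1759, 0.1434]
tool_rot: [0.002, 0.097, 0.995, -0.002]
wrist_force: [-25.6, 8.5, 68.6]
gripper_width: -0.0
gripper_force: 36.5
```

The lever is on its hard stop (z = 0.143, force rising sharply) and has been held there. Now release and withdraw.

```bash
python3 -m creep '{"travel":[[0,0,0.15],[0,0,0.3],[0,0,0.4],[0,0,0.5],[0,0,0.7],[0,0,1],[0,0,1],[0,0,1],[0,0,1],[0,0,1],[-1,0,0.5],[-1,0,0]],"angular":[[0,0,0],[0,0,0],[0,0,0],[0,0,0],[0,0,0],[0,0,0],[0,0,0],[0,0,0],[0,0,0],[0,0,0],[0,0,0],[0,0,0]],"gripper":[0,0,0,0,0,0,0,0,0,0,0,0]}'; python3 -m creep '{"travel":[[-1,0,0],[-1,0,0],[-1,0,0],[0,0,0],[0,0,0]],"angular":[[0,0,0],[0,0,0],[0,0,0],[0,0,0],[0,0,0]],"gripper":[0,0,0,0,0]}'
python3 - <<'E'
from h import *
a=grab("scene"); t=grab("top"); im=np.array(a["pixels"],np.uint8); tp=np.array(t["pixels"],np.uint8)
A=cv2.resize(im[200:330,200:360],None,fx=2.4,fy=2.4,interpolation=cv2.INTER_CUBIC);B=cv2.resize(tp[170:300,290:450],None,fx=2.4,fy=2.4,interpolation=cv2.INTER_CUBIC)
cv2.imwrite("pics/end.png",np.hstack([A,B]))
E
```

```text
time: 14.68
eef_pos: [0.4676, -0.1752, 0.2901]
tool_rot: [0.001, 0.097, 0.995, -0.0]
wrist_force: [-0.3, -0.5, 0.1]
gripper_width: 0.0002
gripper_force: 0.0
time: 15.3
eef_pos: [0.4087, -0.1753, 0.2894]
tool_rot: [0.0, 0.098, 0.995, -0.0]
wrist_force: [-0.4, 1.0, -0.2]
gripper_width: -0.0004
gripper_force: 0.0
```

View pics/end.png

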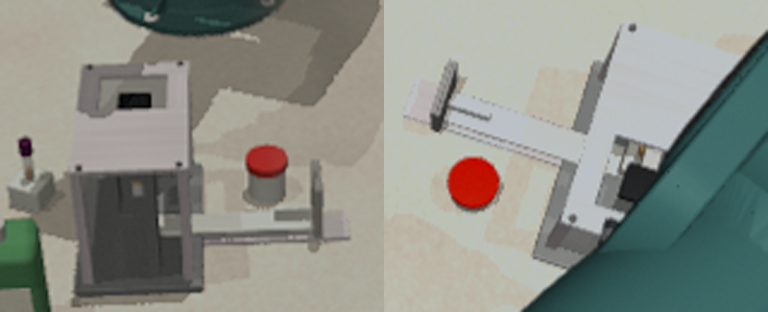

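The pad, at (135,100) in the left half, is back up. The tray is still home, with its plate at (445,95) in the right half, the pot and tube stand have not moved, and the arm is clear. Handing in.

```bash
python3 -c "
from rig import arm
print(arm.close_job())"
```

```text
the job is handed in; nothing more can be done
None
```

I pushed the tray to its hard stop, pressed the lever fully down and let it spring back, withdrew clear, and handed the job in at about 15 s; the hand-in returned no verdict, so the stopper's depth is inferred from the lever reaching its stop.

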